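# Set the carton feeder and hold its spring follower back for loading

### The arm

A 6-joint arm with a two-finger parallel gripper is mounted at the origin on the work surface. World frame = base frame: x ahead of the robot, y to its left, z up, the work surface at z = 0. Lengths are in m, angles in rad, forces in N, time in s.
With the tool pointing down it reaches from about 0.3 to 0.775 m from the base axis. Payload 14.6 kg.
Tool frame: the origin (TCP) lies midway between the tips of the shut fingers; the grasp point (between the pads) lies bot.pinch_z behind it (bot.pinch_z is the distance from the TCP to the grasp point, in m); z points along the fingers, y is the line along which they close (so a half turn about z gives the same grasp; the last joint's range is limited). The gripper opens to 94 mm and grips with 3 to 60 N. Pads are 16 mm wide; open, the fingers measure 119 mm over their backs; the gripper's body (75 mm by 177 mm) begins 78 mm behind the grasp point.
Start: joints at [-1.215, 0.3, 1.521, -0, 1.321, -0.067], TCP at [0.226, -0.502, 0.169] pointing down, gripper open.
Joint ranges: [-3.03, 3.03], [-0.79, 2.21], [0.23, 2.52], [-1.04, 4.18], [0, 3.07], [-2.55, 2.55]. Speed limits (rad/s): [2.22, 2.22, 2.57, 3.14, 3.14, 3.14].

### API

Orientations are given as a rotation vector (axis times angle).
In Python, from rig import sense, eyes, bot gives the robot as it stands.
- The arm moves only by the tool move_arm, never from a script. Its argument "series" is text: rows parted by semicolons, each of 5 numbers parted by spaces: the shift along the tool's x, y, z in mm, then the turn about the tool's z in degrees, then the gripper's target within -1 to 1 (shut at 1, half-way at 0, fully open at -1). In form: dx dy dz turn hand; .... A call has 1 to 5 rows; each row is the pose to reach, as a shift and turn from the pose commanded when the call began, along the tool's axes at that moment; what a row does not reach only later rows make up. A row lasts 1/10 s, in which the tool goes at most 50 mm and 8.59 degrees, less where a joint would pass 70% of its speed; a pose out of reach is approached as far as the arm can. A call with a gripper value outside its range is refused whole. The fingers move at their own pace and stop on an object; "squeeze" is the grip in N (left out, the last holds). Time passes only in rows, so rows that repeat a pose let the fingers close. It gives the time, the measured TCP pose, the force, the opening and the grip force at its end, in the units of the state.
- sense(): the state, without advancing time (a new reading comes with each control period).
- eyes.snapshot(name): name is "scene" or "top"; returns (picture, depth): 420x560x3 uint8, red, green, blue; 420x560 float32, m along the optical axis (not along the pixel's ray), 0 where there is no reading.
- eyes.get_calibration(name): a dict with "intrinsics" (3x3 intrinsics, pixels), "dist_coeffs" ([k1, k2, p1, p2, k3] as OpenCV has them; the pictures are not rectified), "rvec" (rotation vector, rad) and "tvec" (3), from world to camera coordinates, as OpenCV has them. Camera axes: x right, y down, z forward; pixel columns grow to the right and rows downward; lengths in m; the calibration is good to about 2 mm. A picture is of the moment at which its call begins. get_calibration takes no time and is no camera call.
- bot.hand_in(): hands the job in; it is judged then, once.
The state is a dict: "time": time; "joints": joint angles; "qvel": joint speeds; "effort": joint torques, N m; "tcp_pos": TCP position; "tool_rot": TCP orientation; "force": force on the tool from outside, world axes, zero at the start; "ft_torque": the same for the moment, N m; "grip_width": opening from 0.0 (shut) to 1.0 (fully open); "grip_force": force on a finger pad.
Only numpy, scipy, OpenCV 4.12 (cv2) and the standard library are available. Lean on these libraries where they do the work, as an engineer would, in place of code of your own. Each camera call takes 0.05 s, during which the arm holds its last target. There are 200 camera calls.

### The job

Get the pastry-carton feeder ready for a colleague to drop in a new stack: first slide the side guide along its cross bar until its pointer is level with the ridge of the size clip, and let go of it. Then take the black handle of the spring follower, draw it steadily back until its pointer is level with the ridge of the load clip, and finish still holding it there by the handle, since it springs home if released. Never let the follower snap back, leave the guide set, and leave everything else on the counter where it is.

Things in the scene. Friction and masses are not known exactly. Their poses are not given: they have to be found in the camera images.
- feeder: Carton feeder fixed to the counter: grey bed 14 mm thick, low aluminium walls (up to 60 mm high). Origin on the counter; the bed spans x -175 to 110, y -130 to 130 mm about it. x points from the guide's cross bar (near edge) to the front wall with folded cartons standing behind it (tops 56 mm up); y along the cross bar, from the follower's side to the guide's. Place and yaw (to 0.35 rad) vary.
- guide (a joint): Side guide: how far (m) it has slid along the feeder's +y, 0 to 0.09; starts at 0 to 0.025. Sliding takes about 2 N plus 5 N per m/s and it stays where it is left.
- guide_grip (a point): Centre to grip of the guide's upright black tab: 34 mm along feeder x, 14 mm thick along feeder y, from 46 to 106 mm above the counter; this point is at 86 mm. Below it a grey carriage 30 x 40 mm rides the steel cross bar; from it a 4 mm aluminium plate (top 58 mm up) reaches 200 mm along feeder +x. Moves with the guide.
- guide_pointer (a point): Tip of the guide's pointer, a 4 mm wide dark fin on the carriage on the feeder's -x side, 24 mm from the tab's centre and in line with it in feeder y; 47 mm above the counter. Axes as the feeder's.
- size_mark (a point): Inner end of the steel ridge (4 mm wide) on the size clip, a small black clip 14 x 18 mm on the ledge beside the cross bar; 51 mm above the counter, 1 mm off the pointer's path in feeder x. Axes as the feeder's. The guide is set when its pointer has the same feeder y as this point, 20 to 80 mm along +y from where the guide starts. Varies.
- follower (a joint): Spring follower: how far (m) it is drawn along the feeder's -x, 0 (home, where it starts) to 0.13 (end stop). The spring pulls it home with 4 N at 0, growing by 0.5 N per 10 mm (about 7 to 10 N at the mark).
- handle_grip (a point): Centre to grip of the follower's black handle, an upright bar 18 mm thick along feeder x, 50 mm along feeder y, from 62 to 117 mm above the counter; this point is at 95 mm. The handle stands on the follower's upright aluminium plate (8 x 80 mm), 55 mm to the -y side of the feeder's middle, 50 mm to its +x side when home. Moves with the follower.
- follower_pointer (a point): Tip of the follower's pointer, a 4 mm wide dark fin reaching from the plate towards feeder -y over the side wall, 64 mm from the handle's middle and at the same feeder x; 65 mm above the counter. Axes as the feeder's.
- load_mark (a point): Inner end of the steel ridge (4 mm wide) on the load clip, a small black clip 18 x 14 mm astride the feeder's side wall; 70 mm above the counter, 1 mm off the pointer's path in feeder y. Axes as the feeder's. The follower is at the mark when its pointer has the same feeder x as this point: 65 to 110 mm of draw. Varies.
- jar: Bystander: amber jar 64 mm across, 85 mm tall, beside the feeder on its -y side. Origin under its centre.
- tongs: Bystander: steel tongs lying flat, 235 mm long, 45 mm wide, 16 mm tall, beside the feeder on its +y side. Origin under the middle.
- cups: Bystander: stack of paper cups 75 mm across, 90 mm tall, beyond the feeder's front wall. Origin under its centre.
- bell: Bystander: counter bell 64 mm across, 43 mm tall, beside the guide's end of the feeder on its +y side. Origin under its centre.
- terminal: Bystander: black card terminal 150 x 75 x 25 mm lying at the left. Origin under its centre.
- carton: Bystander: closed cardboard carton 140 x 90 x 55 mm at the left. Origin under its centre.
- tape: Bystander: tape dispenser 130 x 50 x 78 mm at the right. Origin under its centre.

How it is judged:
On the way, in this order (a step that is already met when the one before it is completed fails the run):
1. the side guide's pointer is level with the size clip's ridge (within 5 mm) and the guide is let go (y of guide_pointer in the frame of size_mark between -0.005 and 0.005 m and contact force between anything else and guide below 0.3 N), for 0.3 s.
2. the follower is drawn by its handle until its pointer is level with the load clip's ridge (within 6 mm) (x of follower_pointer in the frame of load_mark between -0.006 and 0.006 m and contact force between the fingers and follower above 1.5 N), for 0.3 s.
At the end, for the whole second after the job is handed in: The robot is still holding the follower by its handle (fingers press it with over 1.5 N), the follower at rest with its pointer within 6 mm of the load clip's ridge along the draw; the guide's pointer is within 5 mm of the size clip's ridge along the cross bar (all of step 2 and y of guide_pointer in the frame of size_mark between -0.005 and 0.005 m and velocity of joint follower between -0.02 and 0.02 m/s); the arm keeps its last pose, push and grip.
It fails at once if the follower snaps back (runs home faster than 0.35 m/s) (velocity of joint follower below -0.35 m/s).
It fails at once if a bystander is moved by more than 25 mm (distance of any of jar, tongs, cups, bell, terminal, carton, tape from where it was at the start of the episode above 0.025 m).
It also fails if it takes over 58 s, if anything falls off the work surface, if the arm or the gripper's body presses on something with over 40 N, if the wrist force passes 120 N, or if a joint passes its speed limit or range.

## Working session

There is one attempt and no reset: what is moved stays moved. The work goes in short steps, Python scripts to look and compute and a tool call to move; the robot and the scene stay as the last step left them, time stands still between calls to the robot, and variables do not carry over. Pictures are saved under pics/ and viewed, at most 10 in all, crops included, and the job is handed in when it is done.

Besides the shell and the picture viewer there is one more tool, called after ">>>" as name(argument=value, ...) on one line, values as JSON. move_arm: Moves the arm, as the interface text tells. Its arguments: {"type":"object","properties":{"series":{"type":"string"},"squeeze":{"type":"number"}},"required":["series"]}

```bash
ls; mkdir -p pics
cat > h.py <<'E'
import numpy as np, cv2
from rig import sense, eyes, bot
def snap(n):
    p,d=eyes.snapshot(n); np.savez(f'/tmp/{n}.npz',p=p,d=d); return p,d
def cal(n):
    c=eyes.get_calibration(n); R=cv2.Rodrigues(np.array(c['rvec'],float))[0]
    return np.array(c['intrinsics'],float),np.array(c['dist_coeffs'],float),R,np.array(c['tvec'],float).ravel()
def ray(n,uv,z):
    K,D,R,t=cal(n); q=cv2.undistortPoints(np.array(uv,float).reshape(-1,1,2),K,D).reshape(-1,2)
    r=np.c_[q,np.ones(len(q))]@R; o=-R.T@t
    return o+r*((z-o[2])/r[:,2])[:,None]
def proj(n,P):
    K,D,R,t=cal(n); return cv2.projectPoints(np.array(P,float).reshape(-1,1,3),cv2.Rodrigues(R)[0],t,K,D)[0].reshape(-1,2)
def cloud(n,d):
    K,D,R,t=cal(n); h,w=d.shape; u,v=np.meshgrid(np.arange(w),np.arange(h))
    q=cv2.undistortPoints(np.c_[u.ravel(),v.ravel()].astype(float).reshape(-1,1,2),K,D).reshape(-1,2)
    P=(np.c_[q,np.ones(len(q))]*d.reshape(-1,1)-t)@R
    return P.reshape(h,w,3)
E
python3 - <<'E'
from h import *
for n in('scene','top'):
    p,d=snap(n); cv2.imwrite(f'pics/{n}0.png',cv2.resize(p[...,::-1],(784,588),interpolation=cv2.INTER_CUBIC))
    K,D,R,t=cal(n); print(n,-R.T@t,K[0,0],R.round(2).tolist())
s=sense(); print(s['time'],s['tool_rot'],s['force'],bot.pinch_z,s['grip_width'])
E
```

```text
pics
scene [1.48739587 0.1307168  1.00944094] 446.78875517386734 [[-0.17, 0.98, 0.02], [0.7, 0.14, -0.7], [-0.69, -0.11, -0.71]]
top [0.45489345 0.00404316 1.62678749] 539.7711090874835 [[-0.0, -1.0, 0.01], [-1.0, 0.0, -0.09], [0.09, -0.01, -1.0]]
0.1 [-3.07070525e+00 -6.58942797e-01  2.30102972e-04] [-0.83113615  0.36854741 -0.14548106] 0.0188 0.9986901086922503
```

View pics/top0.png

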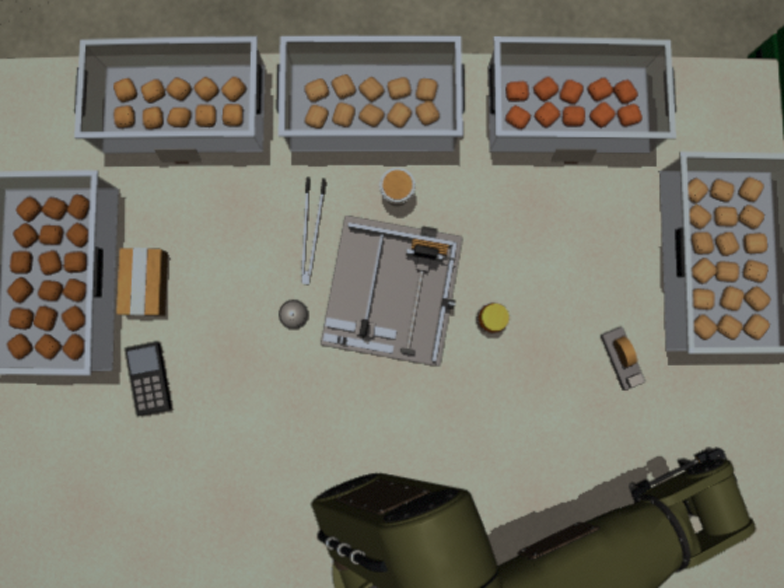

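View pics/scene0.png

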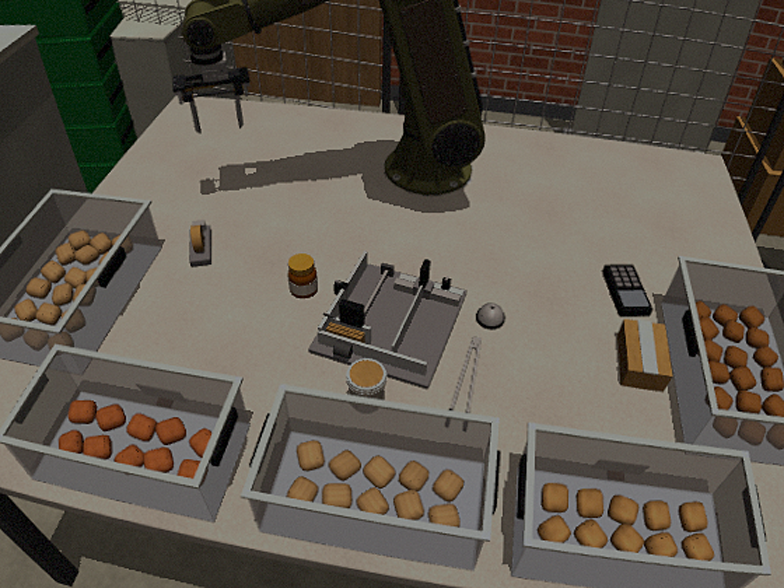

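The top view shows the feeder with bed corners at about (345,217), (462,236), (440,365) and (321,347). The guide tab is at (364,328), the size clip at (341,341), the handle at (425,253) and the load clip at (448,305). The scene view agrees. Next I'll zoom in.

Run:
```python
from h import *
z=np.load('/tmp/top.npz');p,d=z['p'],z['d']
cv2.imwrite('pics/topc.png',cv2.resize(p[150:265,225:335,::-1],None,fx=5,fy=5,interpolation=cv2.INTER_CUBIC))
q=np.load('/tmp/scene.npz')['p']
cv2.imwrite('pics/scc.png',cv2.resize(q[175:285,215:345,::-1],None,fx=5,fy=5,interpolation=cv2.INTER_CUBIC))
c=np.array([[345,217],[462,236],[440,365],[321,347]])/1.4
print(ray('top',c,.014).round(4))
P=cloud('top',d)
for u,v in [(260,234),(304,181),(244,243),(320,218),(280,210)]: print((u,v),P[v-1:v+2,u-1:u+2].reshape(-1,3)[:, :].round(3)[4])
```

```text
[[ 0.7495  0.0935  0.014 ]
 [ 0.7079 -0.1593  0.014 ]
 [ 0.4308 -0.1096  0.014 ]
 [ 0.4695  0.1435  0.014 ]]
(260, 234) [0.507 0.049 0.106]
(304, 181) [ 0.656 -0.075  0.118]
(244, 243) [0.483 0.097 0.055]
(320, 218) [ 0.555 -0.124  0.064]
(280, 210) [ 0.582 -0.008  0.019]
```

View pics/topc.png

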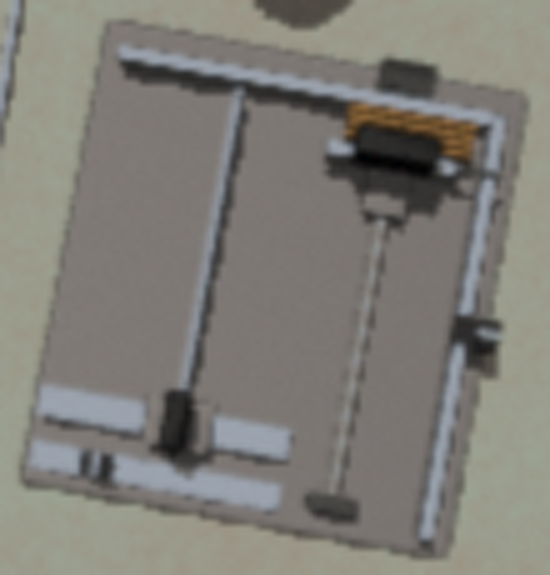

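View pics/scc.png

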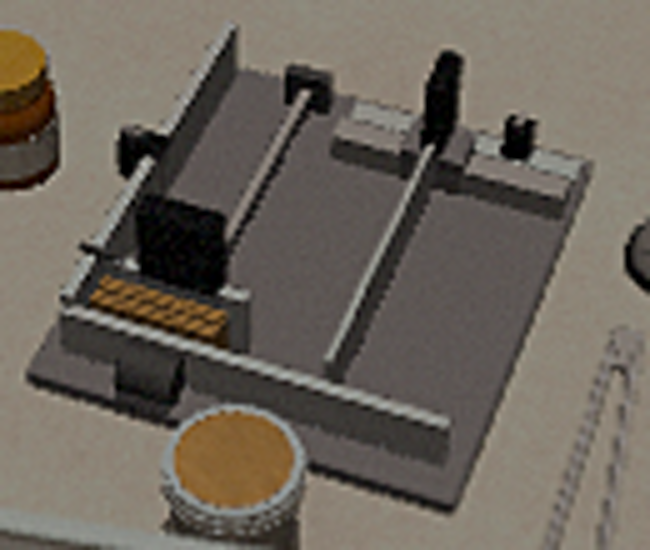

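The crop shows the tab top at about crop (177,420), the size ridge at (97,465) and the guide fin at (187,463). The handle top is at (398,148), the follower fin at (485,173) and the load ridge at (485,335).

```bash
cat >> h.py <<'E'
yaw=-0.167; cen=np.array([0.5894,-0.008])  # bed middle, feeder x=-32.5mm
ex=np.array([np.cos(yaw),np.sin(yaw)]); ey=np.array([-ex[1],ex[0]]); org=cen+0.0325*ex
def F(p): p=np.atleast_2d(p)[:,:2]-org; return np.c_[p@ex,p@ey]
def W(x,y): return org+x*ex+y*ey
E
python3 - <<'E'
from h import *
def m(c): c=np.array(c,float); return (c+.5)/5-.5+[225,150]
for n,c,z in [('tabtop',(177,416),.106),('gfin',(187,463),.047),('size',(97,465),.051),('handletop',(398,148),.117),('ffin',(487,172),.065),('load',(482,335),.07)]:
    P=ray('top',m(c),z); print(n,P.round(4),(F(P)*1e3).round(1))
# refine from depth: tab top, handle top
P=cloud('top',np.load('/tmp/top.npz')['d'])
for n,lo,hi,b in [('tab',.095,.12,(225,262,245,280)),('handle',.108,.13,(160,200,285,325))]:
    s=P[b[0]:b[1],b[2]:b[3]].reshape(-1,3); s=s[(s[:,2]>lo)&(s[:,2]<hi)]; f=F(s)*1e3
    print(n,len(s),s.mean(0).round(4),f.mean(0).round(1),f.min(0).round(1),f.max(0).round(1))
E
```

```text
tabtop [[0.5108 0.0493 0.106 ]] [[-119.5   43.4]]
gfin [[0.4855 0.0452 0.047 ]] [[-143.8   35.2]]
size [[0.4844 0.0975 0.051 ]] [[-153.6   86.6]]
handletop [[ 0.6614 -0.0755  0.117 ]] [[ 49.7 -54.6]]
ffin [[ 0.6543 -0.1302  0.065 ]] [[  51.8 -109.7]]
load [[ 0.5587 -0.126   0.07  ]] [[ -43.2 -121.5]]
tab 59 [0.5077 0.0503 0.1067] [-122.7   43.9] [-139.4   37. ] [-105.8   50.8]
handle 114 [ 0.6623 -0.0763  0.1179] [ 50.7 -55.2] [ 41.6 -80.2] [ 60.  -30.4]
```

```bash
cat >> h.py <<'E'
def plan(xy,z,close):  # shift in tool axes mm and turn to reach; close='x'/'y' feeder axis
    s=sense(); R=cv2.Rodrigues(np.array(s['tool_rot'],float))[0]
    d=np.r_[xy,z]-s['tcp_pos']; v=ex if close=='x' else ey
    t=R.T@np.r_[v,0]; a=np.degrees(np.arctan2(-t[0],t[1])); a=(a+90)%180-90
    print('shift',(R.T@d*1e3).round(1),'turn',a.round(2),'tool x,y',R[:,0].round(3),R[:,1].round(3),'j6',s['joints'][5],'t',s['time'])
E
python3 - <<'E'
from h import *
plan(W(-.1225,.0437),.14,'y')
P=ray('top',np.array([[398,185]])/1.4,.09); print('cups',F(P))
E
```

```text
shift [ 483.7 -387.    29.3] turn 33.79 tool x,y [0.912 0.41  0.   ] [ 0.41  -0.912 -0.001] j6 -0.06658551906640926 t 0.1
cups [[0.17990666 0.02354034]]
```

>>> move_arm(series="40 -32 0 8 -1; 80 -64 0 16 -1; 120 -96 0 24 -1; 160 -128 0 32 -1; 195 -156 0 33.8 -1", squeeze=15)

```text
time: 0.6
tcp_pos: [0.337, -0.2831, 0.1692]
tool_rot: [-3.13, 0.271, 0.0]
force: [1.0, -0.9, 0.3]
grip_width: 1.0
grip_force: 0.0
```

Run:
```python
from h import *
plan(W(-.1225,.0437),.14,'y')
```

```text
shift [ 111.1 -357.5   29.2] turn -0.33 tool x,y [ 0.985 -0.172 -0.   ] [-0.172 -0.985 -0.   ] j6 0.9616381374172702 t 0.6
```

>>> move_arm(series="13 -43 0 0 -1; 26 -86 0 0 -1; 39 -129 0 0 -1; 52 -172 0 0 -1; 65 -215 0 0 -1")

```text
time: 1.1
tcp_pos: [0.437, -0.0817, 0.1694]
tool_rot: [3.131, -0.262, 0.0]
force: [0.1, -0.8, 0.4]
grip_width: 0.998
grip_force: 0.0
```

>>> move_arm(series="11 -40 0 0 -1; 22 -80 10 0 -1; 33 -115 20 0 -1; 33 -115 25 0 -1; 33 -115 25 0 -1")

```text
time: 1.6
tcp_pos: [0.4877, 0.0247, 0.1433]
tool_rot: [3.131, -0.26, -0.003]
force: [-0.1, 0.2, 0.2]
grip_width: 1.003
grip_force: 0.0
```

Run:
```python
from h import *
plan(W(-.1225,.0437),.0672,'y')
```

```text
shift [ 15.9 -28.4  76.1] turn 0.08 tool x,y [ 0.986 -0.165 -0.002] [-0.165 -0.986  0.   ] j6 1.7121497690952212 t 1.6
```

>>> move_arm(series="16 -28 10 0 -1; 16 -28 35 0 -1; 16 -28 60 0 -1; 16 -28 76 0 -1; 16 -28 76 0 -1")

```text
time: 2.1
tcp_pos: [0.5074, 0.0482, 0.0669]
tool_rot: [3.13, -0.264, -0.005]
force: [0.4, -0.0, -0.0]
grip_width: 0.998
grip_force: 0.0
```

Run:
```python
from h import *
plan(W(-.1225,.0437),.0672,'y')
```

```text
shift [ 0.2 -1.9 -0.3] turn -0.09 tool x,y [ 0.986 -0.168 -0.003] [-0.168 -0.986  0.001] j6 1.7622228942474978 t 2.1
```

>>> move_arm(series="0 -2 0 0 0; 0 -2 0 0 0.6; 0 -2 0 0 1; 0 -2 0 0 1; 0 -2 0 0 1")

```text
time: 2.6
tcp_pos: [0.5091, 0.0513, 0.0687]
tool_rot: [-3.131, 0.262, -0.001]
force: [0.5, -0.8, -1.0]
grip_width: 0.61
grip_force: 0.0
```

Run:
```python
from h import *
s=sense(); print(s['grip_width'],s['grip_force'],s['force'],(F(s['tcp_pos'])*1e3).round(1))
p,d=snap('top'); cv2.imwrite('pics/t1.png',cv2.resize(p[205:265,225:305,::-1],None,fx=8,fy=8,interpolation=cv2.INTER_CUBIC))
```

```text
0.6104855128921667 0.0 [ 0.51985012 -0.84276147 -0.96013629] [[-121.5   45.1]]
```

View pics/t1.png

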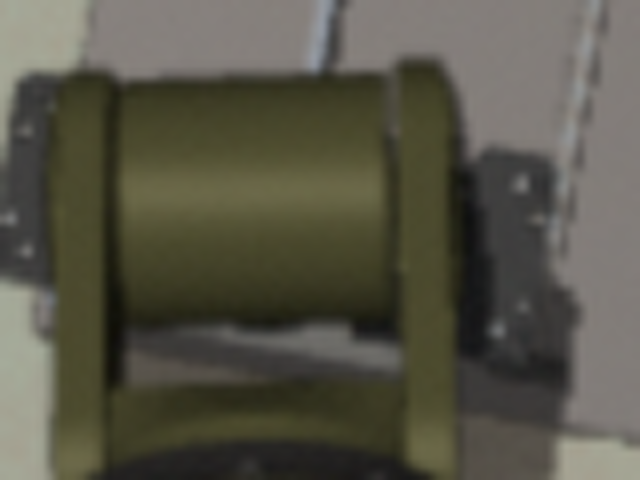

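The wrist at about (250,200) of this crop hides the tab, so the top view is no use while gripping. The fingers are still closing.

>>> move_arm(series="0 0 0 0 1; 0 0 0 0 1; 0 0 0 0 1; 0 0 0 0 1; 0 0 0 0 1")

```text
time: 3.15
tcp_pos: [0.509, 0.0515, 0.0683]
tool_rot: [-3.13, 0.262, 0.0]
force: [0.1, -0.3, -0.6]
grip_width: 0.139
grip_force: 14.3
```

>>> move_arm(series="0 0 0 0 1; 0 0 0 0 1; 0 0 0 0 1; 0 0 0 0 1; 0 0 0 0 1")

```text
time: 3.65
tcp_pos: [0.509, 0.0513, 0.0683]
tool_rot: [-3.131, 0.262, 0.0]
force: [0.5, 2.3, -0.0]
grip_width: 0.14
grip_force: 15.0
```

Run:
```python
from h import *
s=sense(); print(s['grip_width'],s['grip_force'],s['force'],(F(s['tcp_pos'])*1e3).round(1)); plan(W(-.1225,.0866),.0672,'y')
p,d=snap('scene'); cv2.imwrite('pics/s1.png',cv2.resize(p[175:265,270:350,::-1],None,fx=6,fy=6,interpolation=cv2.INTER_CUBIC))
```

```text
0.14008609111648646 14.994640946388245 [ 0.47809779  2.27698902 -0.00331449] [[-121.6   45.2]]
shift [ -0.9 -41.4   1.2] turn -0.01 tool x,y [ 0.986 -0.166 -0.   ] [-0.166 -0.986 -0.   ] j6 1.7667143643004104 t 3.65
```

View pics/s1.png

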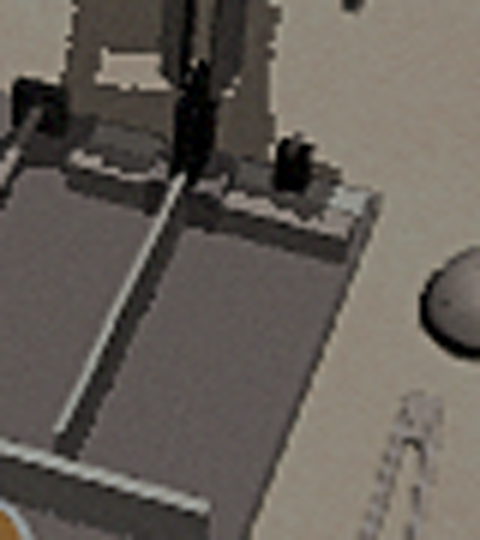

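The fingers hold the tab at about (195,110), and the size clip is at (295,165). Now I'll slide the guide 42 mm.

>>> move_arm(series="0 -6 0 0 1; 0 -14 0 0 1; 0 -22 0 0 1; 0 -30 0 0 1; 0 -37 0 0 1")

```text
time: 4.2
tcp_pos: [0.5157, 0.0885, 0.0684]
tool_rot: [3.131, -0.262, 0.002]
force: [6.2, -3.4, -3.0]
grip_width: 0.141
grip_force: 15.0
```

>>> move_arm(series="0 -5 0 0 1; 0 -5 0 0 1; 0 -5 0 0 1; 0 -5 0 0 -1; 0 -5 0 0 -1")

```text
time: 4.7
tcp_pos: [0.5158, 0.0932, 0.0683]
tool_rot: [-3.131, 0.262, 0.001]
force: [-0.3, 0.9, -0.0]
grip_width: 0.275
grip_force: 0.0
```

>>> move_arm(series="0 0 0 0 -1; 0 0 0 0 -1; 0 0 0 0 -1; 0 0 0 0 -1; 0 0 0 0 -1")

```text
time: 5.2
tcp_pos: [0.516, 0.0927, 0.0683]
tool_rot: [-3.131, 0.262, 0.0]
force: [-0.0, -0.3, -0.2]
grip_width: 0.7
grip_force: 0.0
```

Run:
```python
from h import *
s=sense(); print(s['grip_width'],s['force'],(F(s['tcp_pos'])*1e3).round(1))
plan(W(0,-.06),.17,'x')
```

```text
0.7001426250541299 [-0.04376668 -0.32760394 -0.15451972] [[-121.6   87.1]]
shift [ 121.6  147.  -101.7] turn 89.99 tool x,y [ 0.986 -0.166 -0.   ] [-0.166 -0.986  0.   ] j6 1.8458422644574333 t 5.2
```

>>> move_arm(series="0 0 -30 0 -1; 0 0 -70 0 -1; 0 0 -100 0 -1; 0 45 -100 -8 -1; 0 90 -100 -16 -1")

```text
time: 5.7
tcp_pos: [0.5016, 0.0058, 0.1692]
tool_rot: [3.136, 0.175, 0.003]
force: [0.6, -0.6, -0.6]
grip_width: 0.999
grip_force: 0.0
```

Run:
```python
from h import *
s=sense();print(s['joints'][5])
p,d=snap('top'); cv2.imwrite('pics/t2.png',cv2.resize(p[205:265,225:335,::-1],None,fx=7,fy=7,interpolation=cv2.INTER_CUBIC))
plan(W(.05,-.055),.17,'x')
```

```text
1.3976755291114655
shift [150.3  96.1  -1.1] turn -73.27 tool x,y [0.992 0.125 0.   ] [ 0.125 -0.992  0.001] j6 1.37525733510242 t 5.75
```

View pics/t2.png

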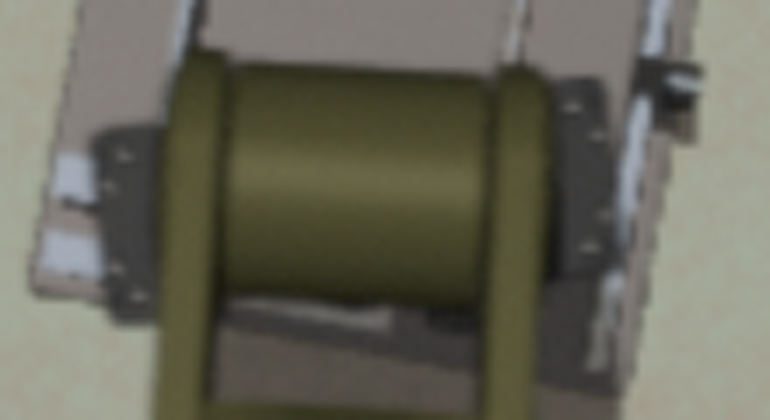

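The gripper still covers the guide; the load clip is visible at (672,85) of the crop. I'll move farther to the right.

>>> move_arm(series="0 45 0 -8 -1; 0 90 0 -16 -1; 0 135 0 -24 -1; 0 180 0 -32 -1; 0 215 0 -40 -1")

```text
time: 6.25
tcp_pos: [0.5238, -0.2099, 0.1683]
tool_rot: [2.889, 1.234, -0.0]
force: [0.4, 0.1, -0.1]
grip_width: 1.003
grip_force: 0.0
```

>>> move_arm(series="0 0 0 -8 -1; 0 0 0 -16 -1; 0 0 0 -24 -1; 0 0 0 -33 -1; 0 0 0 -33 -1")

```text
time: 6.75
tcp_pos: [0.5239, -0.2075, 0.1683]
tool_rot: [-2.422, -2.001, 0.0]
force: [0.1, 0.2, -0.1]
grip_width: 1.0
grip_force: 0.0
```

Run:
```python
from h import *
p,d=snap('top'); cv2.imwrite('pics/t3.png',cv2.resize(p[205:265,225:335,::-1],None,fx=7,fy=7,interpolation=cv2.INTER_CUBIC))
plan(W(.05,-.055),.17,'x')
P=cloud('top',d); s=P[225:262,235:280].reshape(-1,3); s=s[(s[:,2]>.095)&(s[:,2]<.12)]; f=F(s)*1e3
print(len(s),f.mean(0),f.min(0),f.max(0))
```

```text
shift [155.7 109.6  -1.7] turn -1.59 tool x,y [0.193 0.981 0.   ] [ 0.981 -0.193 -0.   ] j6 -0.2473460206294714 t 6.8
60 [-121.82529064   84.5361025 ] [-138.49240192   77.9196111 ] [-104.60682933   91.35836445]
```

View pics/t3.png

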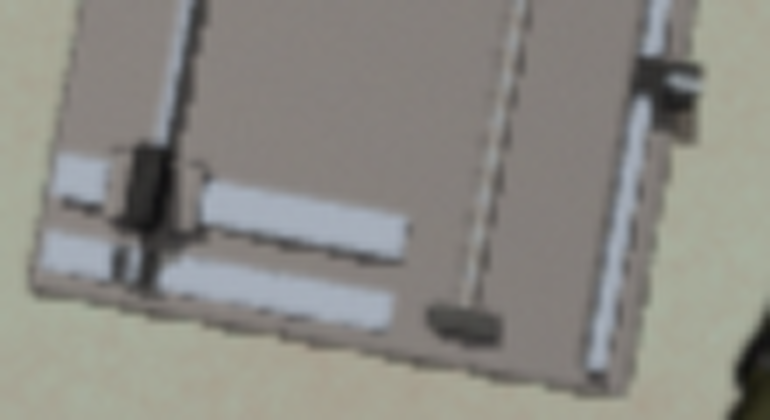

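The guide tab is at crop (148,185), with its fin just below at about (150,240). The clip ridge is the light stripe at (131,262). It may still be a few mm short, so I'll check the pixel values.

Run:
```python
from h import *
a=0
for _ in range(6): a=a+eyes.snapshot('top')[0].astype(float).mean(2)
b=0
for _ in range(6): b=b+eyes.snapshot('scene')[0].astype(float).mean(2)
np.savez('/tmp/avg.npz',a=a/6,b=b/6)
print('top cols 238..254'); 
for v in range(234,247): print(v,(a/6)[v,238:255].astype(int))
for y in (.0795,.0866,.09): print(y,proj('top',[np.r_[W(x,y),.049] for x in (-.137,-.146,-.1545,-.162)]).round(1).tolist())
print('scene',[proj('scene',[np.r_[W(x,.0866),.049] for x in (-.1465,-.1545)]).round(1).tolist()])
c=proj('scene',np.r_[W(-.15,.0866),.049])[0].astype(int); print(c)
for v in range(c[1]-8,c[1]+9): print(v,(b/6)[v,c[0]-10:c[0]+11].astype(int))
```

```text
top cols 238..254
234 [ 83 104 131 127 105  51  47  44  36  17  33  61  90 125 119 123 170]
235 [ 89 103 123 110  81  48  43  41  33  14  34  61  89 125 119 117 168]
236 [126 121 100  71  51  43  37  34  26  19  41  62  90 123 113 106 150]
237 [132 129 118  85  61  50  37  24  22  33  48  59  83 111  97  67  88]
238 [141 138 132 117  90  84  75  43  41  51  56  52  57  67  69  66  90]
239 [163 156 146 127 117 119 114  60  53  58  60  60  61  71  85  88 103]
240 [174 172 159 117  94 112 132  74  56  60  72  73  80 104 125 126 128]
241 [175 173 154  91  75 118 144  78  43  63  97 101 115 143 142 137 136]
242 [175 174 152  77  72 117 137  69  49  68 115 132 147 169 166 156 155]
243 [169 171 151  78  80 120 119  62  51  83 142 168 172 175 175 173 173]
244 [147 152 136  77  86 121 107  57  55 108 166 175 175 175 175 175 175]
245 [124 107 108 100  97  97  77  55  65 115 162 170 174 174 174 174 175]
246 [125 126 127 127 117  94  83  72  75 100 134 150 160 158 160 167 170]
0.0795 [[247.4, 237.4], [246.9, 240.4], [246.4, 243.3], [245.9, 245.9]]
0.0866 [[245.0, 237.0], [244.5, 240.0], [244.0, 
[... 991 characters left out ...]
6 150   0   2   4   5   6   2   5   9  17  85 142
 137 136 137]
200 [107  98 113 138 140 143 110   0   4   6   9   2   7   7  10  43 119 140
 137 138 137]
201 [146 144 130 139 109  86  80   1   5   6   9   4   3   8   9  44 120 142
 136 136 134]
202 [145 145 147 145  87 102  69   1   3   7   4   1   1   5   0  41 120 143
 137 137 140]
203 [147 148 148 148 102  89  41   0   4   2   9   0   2   0   0  62 154 141
 138 138 138]
204 [ 91 125 126 124  96  92   9   0   4   2   3   5  37  79  54  35  95 116
 139 138 141]
205 [122 121 102  88  93  97   3   1   3   7   2  24  82 101  98  97 115 138
 134 105  97]
206 [123 122 101  96  90  33   0   0   3   2   3  40 101  93  92  85  74 154
 147 146 145]
```

Run:
```python
from h import *
a=np.load('/tmp/top.npz')['p'].mean(2); b=np.load('/tmp/scene.npz')['p'].mean(2)
print('orig top cols 238..250')
for v in range(238,248): print(v,a[v,238:251].astype(int))
for yy in (.08,.0845,.088,.095): print(yy,proj('top',np.r_[W(-.1545,yy),.049]).round(1),proj('scene',[np.r_[W(-.1545,yy),.051],np.r_[W(-.147,yy),.044]]).round(1).tolist())
print('orig scene cols 310..326')
for v in range(194,212): print(v,b[v,310:327].astype(int))
```

```text
orig top cols 238..250
238 [141 138 132 117  90  85  75  43  39  50  56  50  58]
239 [162 157 146 128 118 119 113  59  53  58  61  61  62]
240 [174 172 159 117  94 112 131  75  56  60  72  73  80]
241 [175 174 155  91  76 118 144  78  44  63  96 101 115]
242 [175 173 152  77  71 117 137  68  48  69 114 133 146]
243 [169 171 151  79  80 120 120  62  51  84 143 169 172]
244 [147 152 137  78  86 122 107  56  55 107 167 174 175]
245 [123 108 109 101  95  98  78  54  66 113 163 169 173]
246 [125 126 127 128 117  93  85  72  76 101 135 151 161]
247 [112 117 121 125 121 120 114  92  91  93 108 130 128]
0.08 [[246.2 243.3]] [[314.9, 196.9], [314.0, 200.1]]
0.0845 [[244.7 243. ]] [[316.3, 197.2], [315.4, 200.4]]
0.088 [[243.5 242.8]] [[317.3, 197.5], [316.5, 200.7]]
0.095 [[241.1 242.4]] [[319.5, 198.1], [318.7, 201.3]]
orig scene cols 310..326
194 [ 62  63  69  61  58  75 138 133 132 134 132 130 130 130 131 132 133]
195 [ 67  68  65  65  62  78 140 134 131 132 132 131 132 131 130 132 131]
196 [ 64  68  65  68  65  75 144 133 136 134 137 135 131 131 131 130 132]
197 [ 63  68  66  64  63  83 1
[... 328 characters left out ...]
38 136 132]
202 [ 78  70  64  56  46  42   0   3   0   4   0  18  51  64  80 145 140]
203 [74 71 78 72 80 55  0  0  3  7  0 20 77 61 57 55 77]
204 [75 74 73 76 74 31  0  1  3  4  8 17 42 52 63 64 86]
205 [56 67 72 77 75 30  0  0  1  0  0 31 81 68 64 35 56]
206 [ 48  54  49  54  66  43   5  12   1   2  14  66  75  71  67  91 150]
207 [125  44  47  49  48  53  60  65  81  48  42  82  71  69  67  85 147]
208 [124 123 126 128 125  49  50  55  56  59  62  58  69  74  94 157 147]
209 [131 128 121 125 124 123  44  47  52  54  58  56  56  50  79 119 127]
210 [ 35  69 113 132 128 129 130 132 127  43  53  53  51  69 128 120 113]
211 [ 42  45  35  25  58  68 112 132 132 127  47  71 123  68 122 120 121]
```

Run:
```python
from h import *
old=np.load('/tmp/scene.npz'); np.savez('/tmp/s1.npz',**old)
print('ridge scene',[(F(ray('scene',c,.051))*1e3).round(1).tolist() for c in [(318.5,198),(318.5,199),(318.4,200)]])
Po=cloud('scene',old['d']); s=Po[190:206,310:326].reshape(-1,3); f=np.c_[F(s)*1e3,s[:,2:]*1e3]
k=(f[:,2]>46)&(f[:,2]<60); print('clip scene pts',k.sum(),f[k].min(0).round(1),f[k].max(0).round(1),f[k].mean(0).round(1))
p,d=snap('scene'); 
for n,dd in (('scene',d),('top',eyes.snapshot('top')[1])):
    P=cloud(n,dd); f=np.concatenate([F(P.reshape(-1,3))*1e3,P.reshape(-1,3)[:,2:]*1e3],1)
    k=(f[:,2]>70)&(f[:,2]<112)&(abs(f[:,0]+122)<25)&(abs(f[:,1]-85)<30); g=f[k]
    print(n,'tab',k.sum(),g.min(0).round(1),g.max(0).round(1),g.mean(0).round(1))
    k=(f[:,2]>45.5)&(f[:,2]<53)&(f[:,0]<-147)&(f[:,0]>-172)&(abs(f[:,1]-87)<20); g=f[k]
    if len(g): print(n,'clip',k.sum(),g.min(0).round(1),g.max(0).round(1),g.mean(0).round(1))
```

```text
ridge scene [[[-153.7, 91.9]], [[-149.4, 93.2]], [[-145.0, 94.1]]]
clip scene pts 13 [-160.3   86.6   46.1] [-147.4  100.7   54.5] [-153.6   93.3   48.9]
scene tab 90 [-134.5   84.5   70.1] [-100.6   98.3  110. ] [-112.9   92.5   94.7]
scene clip 3 [-158.7   95.5   46.2] [-147.5   97.8   49.2] [-152.6   96.3   47.7]
top tab 67 [-138.6   77.    74.8] [-104.4   91.5  110.8] [-121.7   83.8  104.1]
top clip 14 [-160.5   80.1   46.2] [-148.5   95.1   51.8] [-154.4   86.8   48.6]
```

Both views put the guide about 2 mm short of the ridge, inside the 5 mm tolerance, so I'll leave it. Next is the load mark, measured relative to the handle in each camera.

Run:
```python
from h import *
for n in ('scene','top'):
    p,d=snap(n); P=cloud(n,d).reshape(-1,3); f=np.c_[F(P)*1e3,P[:,2:]*1e3]
    for nm,z0,z1,x0,x1,y0,y1 in [('clip',62.5,76,-75,-10,-142,-108),('handle',85,125,20,80,-95,-15),('fin',58,72,40,62,-125,-104)]:
        k=(f[:,2]>z0)&(f[:,2]<z1)&(f[:,0]>x0)&(f[:,0]<x1)&(f[:,1]>y0)&(f[:,1]<y1); g=f[k]
        if len(g): print(n,nm,k.sum(),g.min(0).round(1),g.max(0).round(1),g.mean(0).round(1))
    c=proj(n,np.r_[W(-.043,-.123),.07])[0].round().astype(int); print(n,c)
    m=p.mean(2)
    for v in range(c[1]-5,c[1]+6): print(v,m[v,c[0]-7:c[0]+8].astype(int))
plan(W(.05,-.055),.17,'x')
```

```text
scene clip 26 [ -48.6 -126.4   62.5] [ -31.5 -108.9   72.4] [ -38.9 -118.1   66. ]
scene handle 212 [ 41.2 -73.9  85.2] [ 65.1 -22.8 120.4] [ 57.8 -47.5 106.1]
scene fin 13 [  42.1 -113.    58.7] [  59.6 -104.1   66. ] [  52.6 -107.8   62.6]
scene [240 200]
195 [141 137 140 138 141 134 138 134 135 134 135 137 136 137 135]
196 [136 136 138 136 136 138 137 138 136 136 136 137 136 137 136]
197 [137 135 137 138 136 136 139 135 138 137 138 138 137 138 137]
198 [136 136 139 137 138 136 135 137 140 141 139 138 140 139 138]
199 [138 137 137 136 140 142 140 144 148 144 142 140 140 134 106]
200 [137 136 139 142 142 142 111  98  97  68 118 156 152 142 146]
201 [137 135 140 138 139 146  31  70  69 120  77  30  48 130 167]
202 [137 139 136 140 146 156   0   9  38  37  27   0   8   2   1]
203 [138 136 134 138 145  72   1  13  16  11   2   7  18  10  16]
204 [137 134 136 141 148  72   0   3   9   4  19  11  14   3   7]
205 [139 136 138 138 145  71   0   5   7   3   0   0  11   8  19]
top clip 52 [ -74.9 -132.7   62.7] [ -10.3 -108.4   74.6] [ -43.1 -117.8   66.6]
top handle 131 [ 41.8 -79.9  86.1] 
[... 277 characters left out ...]
5  49  49  52  56  61  63  71  90 132 159 161 160 161]
215 [ 79  54  48  48  50  68  92  86  78  78 118 157 162 159 160]
216 [ 67  52  49  48  56  98 138 134 126 121 142 160 162 162 161]
217 [ 61  54  52  49  48  62  94 120 131 147 157 161 161 159 161]
218 [ 74  85  78  52  42  37  51  59  66 100 144 161 162 159 160]
219 [101 142 124  61  42  30  35  39  50 104 154 162 161 159 160]
220 [123 166 146  70  45  37  36  43  58 109 157 163 163 161 161]
221 [142 170 147  71  54  54  60  77  84 119 157 162 161 161 161]
222 [157 170 142  76  59  58  64  80  86 119 158 162 161 162 161]
shift [155.4 110.   -1.7] turn -1.45 tool x,y [0.191 0.982 0.   ] [ 0.982 -0.191 -0.   ] j6 -0.2496371842469479 t 7.6
```

Run:
```python
from h import *
print((F(ray('top',[(320.5,215.9),(322,216.1),(323.5,216.5)],.07))*1e3).round(1))
print((F(ray('scene',[(240.5,200.8),(241,200.7),(242,200.5)],.07))*1e3).round(1))
```

```text
[[ -41.4 -119.7]
 [ -41.3 -124.1]
 [ -41.7 -128.6]]
[[ -39.8 -120.4]
 [ -40.7 -119.2]
 [ -42.5 -116.7]]
```

>>> move_arm(series="40 28 0 -1.5 -0.3; 80 56 0 -1.5 -0.3; 120 84 0 -1.5 -0.3; 155 110 0 -1.5 -0.3; 155 110 0 -1.5 -0.3")

```text
time: 8.1
tcp_pos: [0.6636, -0.0724, 0.167]
tool_rot: [-2.393, -2.034, 0.0]
force: [-1.4, 0.1, -0.6]
grip_width: 0.654
grip_force: 0.0
```

Run:
```python
from h import *
plan(W(.05,-.055),.0765,'x'); print(sense()['grip_width'])
```

```text
shift [-3.9 -1.4 90.5] turn 0.28 tool x,y [0.161 0.987 0.001] [ 0.987 -0.161 -0.001] j6 -0.0018282996666506956 t 8.1
0.6541221314501926
```

>>> move_arm(series="-4 0 30 0 -0.3; -4 0 60 0 -0.3; -4 0 90 0 -0.3; -4 0 90 0 -0.3; -4 0 90 0 1", squeeze=40)

```text
time: 8.6
tcp_pos: [0.6609, -0.0807, 0.0792]
tool_rot: [2.398, 2.029, 0.0]
force: [-0.3, 0.9, -0.1]
grip_width: 0.599
grip_force: 0.0
```

>>> move_arm(series="0 0 0 0 1; 0 0 0 0 1; 0 0 0 0 1; 0 0 0 0 1; 0 0 0 0 1")

```text
time: 9.1
tcp_pos: [0.6614, -0.0803, 0.0788]
tool_rot: [2.397, 2.029, 0.002]
force: [3.9, -0.4, -0.3]
grip_width: 0.184
grip_force: 40.1
```

>>> move_arm(series="0 0 0 0 1; 0 0 0 0 1; 0 0 0 0 1")

```text
time: 9.4
tcp_pos: [0.6613, -0.0803, 0.0788]
tool_rot: [2.397, 2.029, 0.001]
force: [4.9, -0.6, 2.9]
grip_width: 0.175
grip_force: 40.0
```

Run:
```python
from h import *
print((F(sense()['tcp_pos'])*1e3).round(1),sense()['grip_width'],sense()['force'])
plan(W(-.0415,-.055),.0765,'x')
```

```text
[[ 50.5 -59.4]] 0.175429074684138 [ 4.85334783 -0.60842402  2.86595326]
shift [  4.5 -92.    2.2] turn 0.05 tool x,y [0.165 0.986 0.   ] [ 0.986 -0.165  0.001] j6 -0.009793286039633099 t 9.4
```

>>> move_arm(series="0 -5 0 0 1; 0 -13 0 0 1; 0 -22 0 0 1; 0 -31 0 0 1; 0 -40 0 0 1")

```text
time: 9.9
tcp_pos: [0.6218, -0.0731, 0.0788]
tool_rot: [2.397, 2.029, 0.003]
force: [7.3, 3.4, 1.3]
grip_width: 0.175
grip_force: 40.0
```

>>> move_arm(series="0 -9 0 0 1; 0 -18 0 0 1; 0 -27 0 0 1; 0 -36 0 0 1; 0 -43 0 0 1")

```text
time: 10.4
tcp_pos: [0.5797, -0.0654, 0.0788]
tool_rot: [2.397, 2.029, 0.005]
force: [10.8, 7.0, 0.0]
grip_width: 0.178
grip_force: 40.0
```

>>> move_arm(series="0 -5 0 0 1; 0 -9 0 0 1; 0 -9 0 0 1; 0 -9 0 0 1; 0 -9 0 0 1")

```text
time: 10.9
tcp_pos: [0.5713, -0.0639, 0.0788]
tool_rot: [2.397, 2.03, 0.005]
force: [9.4, 6.8, -0.1]
grip_width: 0.174
grip_force: 40.0
```

Run:
```python
from h import *
s=sense();print((F(s['tcp_pos'])*1e3).round(1),s['grip_width'],s['grip_force'],s['force'])
p,d=snap('scene'); cv2.imwrite('pics/s3.png',cv2.resize(p[165:265,220:345,::-1],None,fx=6,fy=6,interpolation=cv2.INTER_CUBIC))
```

```text
[[-41.1 -58.1]] 0.17386717900789878 39.99389290809631 [ 9.37862272  6.75248409 -0.1132253 ]
```

View pics/s3.png

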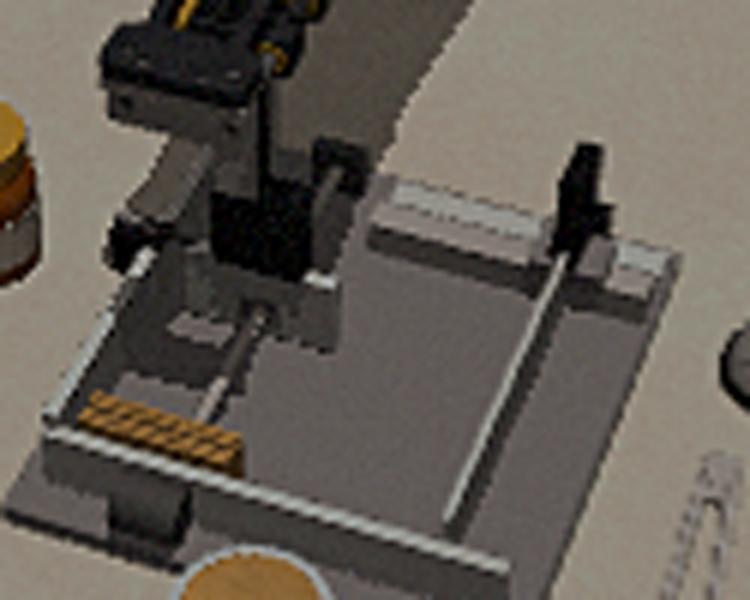

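The follower is drawn level with the load clip: clip at about (135,240), handle at (260,230). The guide tab is standing at the size clip. One numeric check for slip in the grip, then hand in.

Run:
```python
from h import *
for n in ('scene','top'):
    p,d=eyes.snapshot(n); P=cloud(n,d).reshape(-1,3); f=np.c_[F(P)*1e3,P[:,2:]*1e3]
    for nm,z0,z1,x0,x1,y0,y1 in [('handle',66,93,-70,-15,-95,-68),('handle2',66,93,-70,-15,-40,-15),('plate',40,61,-60,-20,-100,-10),('fin',58,67,-60,-20,-118,-100),('tab',70,112,-147,-95,60,110)]:
        k=(f[:,2]>z0)&(f[:,2]<z1)&(f[:,0]>x0)&(f[:,0]<x1)&(f[:,1]>y0)&(f[:,1]<y1); g=f[k]
        if len(g): print(n,nm,k.sum(),g.min(0).round(1),g.max(0).round(1),np.median(g,0).round(1))
    if n=='scene':
        P=cloud(n,np.load('/tmp/scene.npz')['d']).reshape(-1,3); f=np.c_[F(P)*1e3,P[:,2:]*1e3]
        for nm,z0,z1,x0,x1,y0,y1 in [('h0',66,93,22,77,-95,-68),('h0b',66,93,22,77,-40,-15),('p0',40,61,32,72,-100,-10)]:
            k=(f[:,2]>z0)&(f[:,2]<z1)&(f[:,0]>x0)&(f[:,0]<x1)&(f[:,1]>y0)&(f[:,1]<y1); g=f[k]
            if len(g): print(nm,k.sum(),g.min(0).round(1),g.max(0).round(1),np.median(g,0).round(1))
```

```text
scene handle 11 [-39.9 -90.9  66.1] [-30.3 -68.3  91.2] [-34.3 -71.3  78.8]
scene handle2 47 [-42.1 -39.9  67.4] [-27.6 -22.   92.7] [-32.6 -29.6  79.9]
scene plate 118 [-44.3 -99.8  40.6] [-31.7 -10.7  60.9] [-37.  -47.1  49.4]
scene fin 40 [ -59.8 -116.8   58. ] [ -21.1 -100.3   66.7] [ -36.7 -106.5   61.9]
scene tab 87 [-136.8   83.8   70.2] [-98.9  98.6 109.9] [-108.    92.8   98.4]
p0 85 [ 60.  -93.7  41.3] [ 71.8 -17.9  59. ] [ 66.9 -53.6  54.6]
top fin 1 [ -57.  -112.7   59.7] [ -57.  -112.7   59.7] [ -57.  -112.7   59.7]
top tab 66 [-138.6   77.2   82.1] [-104.8   91.6  111.8] [-122.1   83.6  105.1]
```

```bash
python3 -c "
from rig import bot
print(bot.hand_in())"
```

```text
the job is handed in; nothing more can be done
None
```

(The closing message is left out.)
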